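Lock an adjusting screw with its jam nut

ROBOT

A 7-joint arm with a two-finger parallel gripper is mounted at the origin on a cart in front of the work surface, level with it; the furniture and walls round the work are solid. World frame = base frame: x ahead of the robot, y to its left, z up, the work surface at z = 0. Lengths are in m, angles in rad, forces in N, time in s.
With the tool pointing down it reaches from about 0.4 to 0.85 m from the base axis. Payload 10.4 kg.
Tool frame: the origin (TCP) lies on the front face of the gripper's body, between the roots of the fingers; the fingertips stand 70 mm ahead of it and the grasp point (between the pads) lies 51 mm ahead of it (grasp_offset is the distance from the TCP to the grasp point, in m); z points along the fingers, y is the direction in which the jaws open and shut (so a half turn about z gives the same grasp; the last joint's range is limited). The gripper opens to 87 mm and grips with 3 to 60 N. Pads are 19 mm wide; open, the fingers measure 117 mm over their backs; the gripper's body (75 mm by 190 mm) begins 51 mm behind the grasp point.
Start: joints at [1.167, 0.332, -0.065, 1.46, 0.022, 1.35, -0.088], TCP at [0.232, -0.58, 0.292] pointing down, gripper open.
Joint ranges: [-2.6, 2.6], [-0.5, 2.12], [-1.47, 1.34], [0.16, 2.42], [-1.27, 4.41], [0.06, 2.06], [-2.6, 2.6]. Speed limits (rad/s): [2.22, 2.22, 2.79, 2.79, 3.14, 3.14, 3.14].

INTERFACE

Orientations are given as a unit quaternion [x, y, z, w].
In Python, from bench import * gives the robot as it stands. The module is installed in compiled form; this text tells all that it offers.
- The arm moves only by the tool arm_command, never from a script. Its argument "commands" is a list of rows, each a list of 3 entries, a list of its own where there are three numbers: the opening in per cent of the stroke, from 0 (shut) to 100 (fully open), then the shift along the tool's x, y, z in m, then the turn, a rotation vector about the tool's x, y, z in rad. A call has exactly 10 rows; each row is the pose to reach, as a shift and turn from the pose commanded when the call began, along the tool's axes at that moment; what a row does not reach only later rows make up. A row lasts 1/12 s, in which the tool goes at most 41.7 mm and 7.16 degrees, less where a joint would pass 70% of its speed; a pose out of reach is approached as far as the arm can. A call with a gripper value outside its range is refused whole. The fingers move at their own pace and stop on an object; "squeeze" is the grip in N (left out, the last holds). Time passes only in rows, so rows that repeat a pose let the fingers close, or fill a call up. It gives the time, the measured TCP pose, the force and the opening at its end, in the units of the state.
- read_state(): the state, without advancing time (a new reading comes with each control period).
- camera(name): name is "side" or "top"; returns a dict with "pixels" (480x640x3 uint8, red, green, blue), "fx", "fy", "cx", "cy" (pixels), "rvec" (rotation vector, rad) and "tvec" (3), from world to camera coordinates, as OpenCV has them. Camera axes: x right, y down, z forward; pixel columns grow to the right and rows downward; lengths in m; the calibration is good to about 2 mm. A picture is of the moment at which its call begins. There is no depth.
- close_job(): hands the job in, once; it reports no verdict.
The state is a dict: "time": time; "joint_positions": joint angles; "joint_vel": joint speeds; "joint_torque": joint torques, N m; "ee_pos": TCP position; "eef_rot": TCP orientation; "ft_force": force on the tool from outside, world axes, zero at the start; "torque": the same for the moment, N m; "width": finger opening in m.
Only numpy, scipy, OpenCV 4.12 (cv2) and the standard library are available. Lean on these libraries where they do the work, as an engineer would, in place of code of your own. Each camera call takes 0.05 s, during which the arm holds its last target.

TASK

The adjusting screw of the grey bench stand is set, but its red locknut is still loose. Push the open-end spanner flat along the base plate fully onto the square flats of the screw, its handle just beside the stop post so that the post keeps screw and spanner from turning clockwise. Then turn the red locknut clockwise (seen from above) until it is tight, without losing the screw's setting, and leave the spanner lying in place on the flats.

Things in the scene. Friction and masses are not known exactly. Their poses are not given: they have to be found in the camera images.
- stand: Grey base plate fixed to the table, 78 mm (its x) by 146 mm (its y) and 16 mm thick; z is up. Origin on the table, exactly under the vertical axis of the screw; the plate runs from y = +46 to y = -100 mm. The spanner's handle belongs on its -y side. The setting scale is on the +y side.
- stop_post (a point): Centre of the stop post fixed on the base plate: steel pin 10 mm in diameter, 24 mm high, at x = -20, y = -78 mm in the stand's frame. The fitted spanner's shank lies on its +x side, 4 to 18 mm clear of it; clockwise turning presses the shank against it.
- screw_flats (a point): On the steel screw's axis, 4 mm above the base plate (half-way up fitted spanner jaws). The flats are a square 24 x 24 mm, sides along this point's x and y (they turn with the screw), from the plate's top to 14 mm above it. The locknut, 34 mm in diameter, overhangs them, its underside 20 mm above the plate.
- screw (a joint): Turn of the screw in the stand, rad, clockwise from above positive; starts near 0 (flats parallel to the stand's sides, red pointer on the middle mark). It turns more easily (0.06 N m) than the nut on it (0.25 N m): not held, it goes round with the nut. With the spanner on, the handle meets the post at about 0.1 to 0.25. Setting lost beyond 0.4 clockwise or 0.25 anticlockwise.
- locknut (a joint): Turn of the locknut relative to the screw, rad, positive clockwise seen from above (tightening). It starts loose, between 0 and 0.3, and is hard tight at its stop at 1.2.
- locknut_grip (a point): Centre of the red locknut's grip bar, on the screw's axis, 57 mm above the table. Bar 36 mm long (this point's x), 13 mm thick (y), 27 mm high, top 70 mm above the table; under it a round flange 34 mm in diameter, 36 to 44 mm above the table. Turned by gripping the bar across its thickness.
- spanner_mouth (a point): Middle of the spanner's mouth, half-way up its 8 mm thick jaws. The mouth opens to this point's +y; it is 26.5 mm wide, flared at the tips, which reach 16 mm past this point; throat 13.5 mm behind it. Fully fitted, this point is on the screw's axis and the spanner lies flat on the plate, its -y (handle) along the stand's -y.
- spanner_grip (a point): Centre of the spanner's blue plastic grip, 115 mm behind the mouth's middle (along -y) and 13 mm above the spanner's underside: 18 mm wide (x), 58 mm long (y), 26 mm high. At the start the spanner lies flat on the table.
- spanner: Loose steel open-end spanner, 160 mm long, 0.14 kg; origin under the middle of its mouth, mouth to +y, handle to -y. Head 45 mm wide (51 at the tips), ending 25.5 mm behind the origin, then a shank 14 x 8 mm, then the grip. Lowered on to the plate with its origin 40 mm short of the screw's axis on the -y side, the head is clear of screw, nut and post.

How it is judged:
On the way, in this order (a step that is already met when the one before it is completed fails the run):
1. the spanner lies on the base plate with its jaws fully on the screw's flats (horizontal distance between spanner_mouth and screw_flats below 0.007 m and z of spanner_mouth in the frame of screw_flats between -0.004 and 0.005 m and value of joint screw between -0.25 and 0.4 rad), for 0.2 s.
2. the locknut is tight while the spanner holds the screw at its setting (all of step 1 and value of joint locknut above 1.1 rad), for 0.2 s.
At the end, for the whole second after the job is handed in: Locknut past 1.1 rad on the screw (tight at 1.2); screw between 0.25 rad anticlockwise and 0.4 rad clockwise of its middle mark; spanner still and flat (0.12 rad) on the base plate, mouth within 7 mm of the screw axis, at most 5 mm above or 4 mm below its proper height (all of step 2 and angle between spanner_mouth's own z axis and vertical below 0.12 rad and linear speed of spanner below 0.02 m/s); the robot touches nothing.
It also fails if it takes over 48 s, if anything falls off the work surface, if the arm or the gripper's body presses on something with over 40 N, if the wrist force passes 120 N, or if a joint passes its speed limit or range.

## Working session

There is one attempt and no reset: what is moved stays moved. The work goes in short steps, Python scripts to look and compute and a tool call to move; the robot and the scene stay as the last step left them, time stands still between calls to the robot, and variables do not carry over. Pictures are saved under pics/ and viewed, and the job is handed in when it is done.

Besides the shell and the picture viewer there is one more tool, called after "Request:" as a command line: name --argument value ..., lists and objects as JSON in quotes. arm_command: Moves the arm, as the interface text tells. Its arguments: {"type":"object","properties":{"commands":{"type":"array","items":{"type":"array"}},"squeeze":{"type":"number"}},"required":["commands"]}

```bash
mkdir -p pics; python3 - <<'E'
from bench import *
import cv2,numpy as np
for n in ("side","top"):
    c=camera(n); cv2.imwrite(f"pics/{n}0.png",c["pixels"][:,:,::-1]); 
    R=cv2.Rodrigues(np.array(c["rvec"]))[0]; print(n,c["fx"],c["fy"],c["cx"],c["cy"],"pos",-R.T@np.array(c["tvec"]).ravel(),R.round(3).tolist())
s=read_state(); print({k:np.round(v,3).tolist() for k,v in s.items()})
E
```

```text
side 448.865831950451 448.865831950451 315.7229723065458 239.12611195699645 pos [ 0.91301213 -0.55497972  0.60835863] [[0.706, 0.709, 0.009], [0.465, -0.454, -0.76], [-0.534, 0.54, -0.65]]
top 458.39017560618686 458.39017560618686 317.66108180974584 255.74286965454215 pos [ 0.35290746 -0.08780349  0.93004671] [[-0.025, -1.0, 0.017], [-0.991, 0.022, -0.132], [0.132, -0.02, -0.991]]
{'time': 0.1, 'joint_positions': [1.167, 0.333, -0.065, 1.461, 0.022, 1.35, -0.088], 'joint_vel': [-0.001, -0.001, 0.001, -0.002, 0.0, 0.0, -0.0], 'joint_torque': [0.002, -62.455, 0.025, -39.072, -0.061, 0.037, 0.0], 'ee_pos': [0.232, -0.58, 0.292], 'eef_rot': [0.982, 0.189, -0.0, -0.001], 'ft_force': [-0.822, 0.639, -0.284], 'torque': [-0.042, 0.003, 0.001], 'width': 0.087}
```

View pics/top0.png

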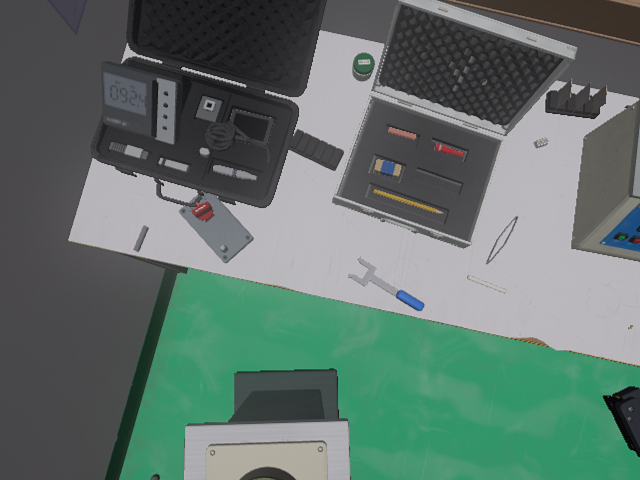

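View pics/side0.png

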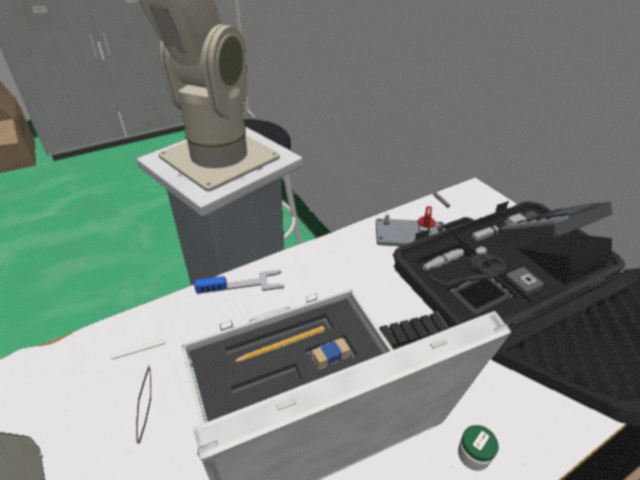

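The top view shows the stand at about (215,228) with the red nut at (203,211) and the post at (223,248). The spanner's mouth is at about (360,272) and its blue grip at (410,300). A black case stands next to the stand. Next I'll measure these precisely.

```bash
cat > h.py <<'E'
from bench import *
import cv2,numpy as np
from scipy.spatial.transform import Rotation as Ro
def cam(n):
    c=camera(n); R=cv2.Rodrigues(np.array(c["rvec"]))[0]; c["R"]=R; c["o"]=-R.T@np.array(c["tvec"]).ravel(); return c
def ray(c,px):
    px=np.atleast_2d(px).astype(float)
    d=np.c_[(px[:,0]-c["cx"])/c["fx"],(px[:,1]-c["cy"])/c["fy"],np.ones(len(px))]@c["R"]; return d
def plane(c,px,z):
    d=ray(c,px); return c["o"]+d*((z-c["o"][2])/d[:,2])[:,None]
def proj(c,P):
    q=np.atleast_2d(P)@c["R"].T+np.array(c["tvec"]).ravel(); return np.c_[q[:,0]/q[:,2]*c["fx"]+c["cx"],q[:,1]/q[:,2]*c["fy"]+c["cy"]]
def tri(c1,p1,c2,p2):
    d1=ray(c1,p1)[0];d2=ray(c2,p2)[0];A=np.c_[d1,-d2];t=np.linalg.lstsq(A,c2["o"]-c1["o"],rcond=None)[0]
    a=c1["o"]+d1*t[0];b=c2["o"]+d2*t[1];return (a+b)/2,np.linalg.norm(a-b)
def crop(c,x,y,w,h,k,fn):
    i=c["pixels"][y:y+h,x:x+w,::-1]; cv2.imwrite(fn,cv2.resize(i,None,fx=k,fy=k,interpolation=cv2.INTER_CUBIC))
def mask(c,kind):
    p=c["pixels"].astype(int); r,g,b=p[...,0],p[...,1],p[...,2]
    return ((r>100)&(r-g>60)&(r-b>60) if kind=="red" else (b-r>60)&(b-g>30)).astype(np.uint8)
E
python3 - <<'E'
from h import *
t=cam("top"); s=cam("side")
crop(t,165,180,100,90,8,"pics/t_stand.png"); crop(t,335,245,100,75,8,"pics/t_span.png")
crop(s,360,190,100,70,8,"pics/s_stand.png"); crop(s,185,255,105,45,7,"pics/s_span.png")
E
```

```text
(no output)
```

View pics/t_stand.png

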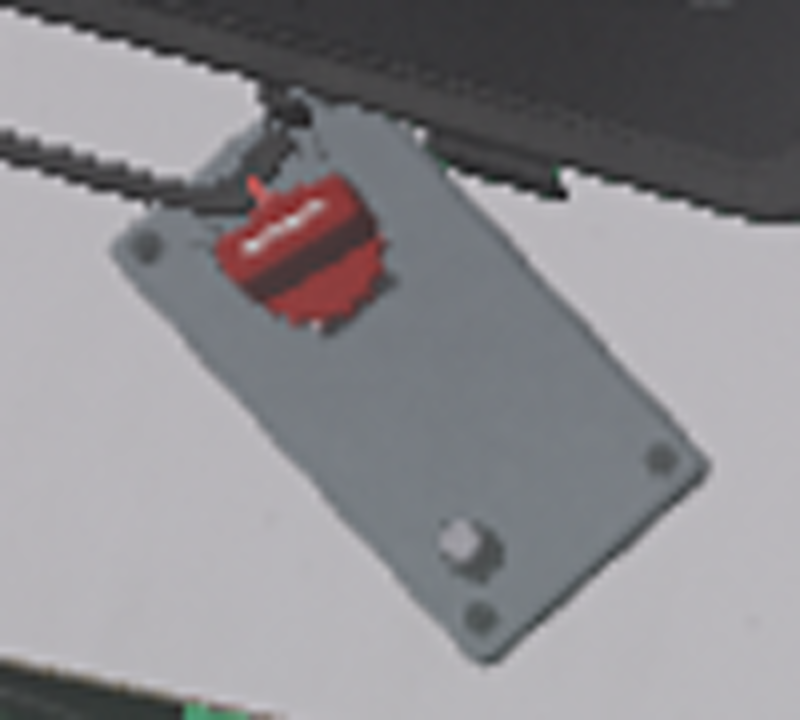

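View pics/t_span.png

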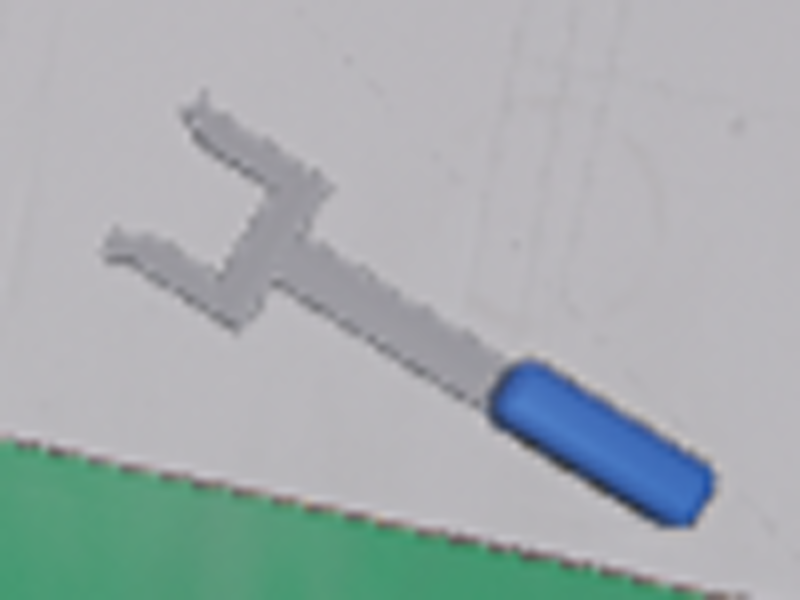

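View pics/s_stand.png

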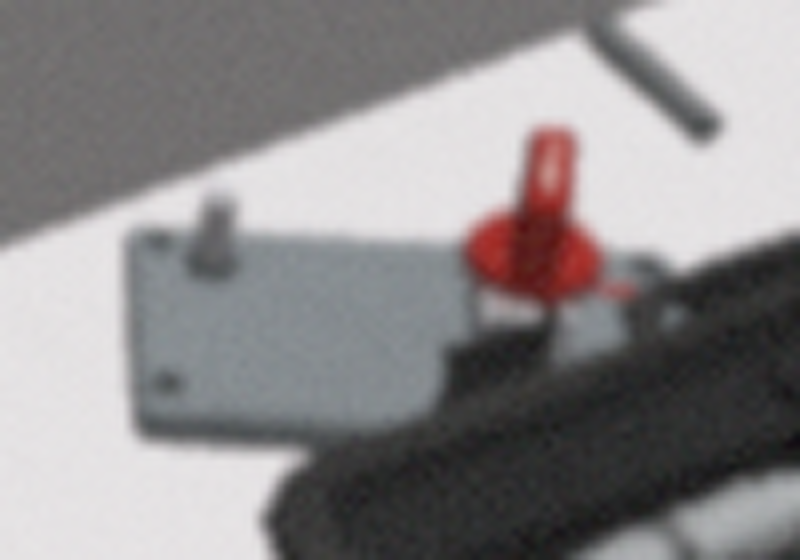

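View pics/s_span.png

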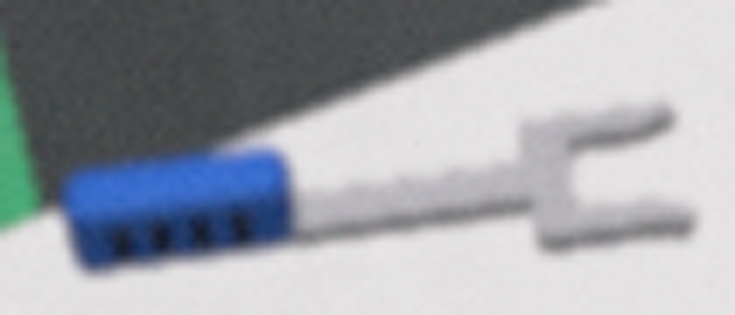

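```bash
python3 - <<'E'
from h import *
t=cam("top"); s=cam("side")
f=lambda p,x0,y0,k:(np.array(p,float)+.5)/k-.5+[x0,y0]
cor=f([[113,243],[485,660],[708,465]],165,180,8)
W=plane(t,cor,0.016); print(W.round(4).tolist(), [np.linalg.norm(W[0]-W[1]),np.linalg.norm(W[2]-W[1])])
loc=np.array([[-39,46],[-39,-100],[39,-100]])/1000
# side corners
sc=f([[128,230],[140,428]],360,190,8); WS=plane(s,sc,0.016); print("side corners (-39,-100),(39,-100)",WS.round(4).tolist(),np.linalg.norm(WS[0]-WS[1]))
post=plane(t,f([[462,540]],165,180,8),0.040)[0]; postS=plane(s,f([[219,200]],360,190,8),0.040)[0]; print("post",post,postS)
ptri=tri(t,f([[462,540]],165,180,8),s,f([[219,200]],360,190,8));print(ptri)
# fit
A=loc;B=W[:,:2];a=A-A.mean(0);b=B-B.mean(0)
th=np.arctan2((a[:,0]*b[:,1]-a[:,1]*b[:,0]).sum(),(a*b).sum());R=np.array([[np.cos(th),-np.sin(th)],[np.sin(th),np.cos(th)]])
o=B.mean(0)-R@A.mean(0);print("stand o",o,"yaw",th,"resid",(A@R.T+o-B).round(4).tolist(), "post pred",R@[-.02,-.078]+o)
print("sides",np.degrees(np.arctan2(*(W[0]-W[1])[1::-1])),np.degrees(np.arctan2(*(W[2]-W[1])[1::-1])))
# nut bar top
print("bar top top", plane(t,f([[283,225]],165,180,8),0.07), "side",plane(s,f([[552,132]],360,190,8),.07), tri(t,f([[290,218]],165,180,8),s,f([[552,132]],360,190,8)))
# blue grip
for c in (t,s):
    m=mask(c,"blue"); n,l,st,ce=cv2.connectedComponentsWithStats(m)
    for i in range(1,n):
        if st[i,4]>60:
            cn=max(cv2.findContours((l==i).astype(np.uint8),0,1)[0],key=len); print(st[i].tolist(),ce[i],cv2.minAreaRect(cn),plane(c,[ce[i]],.02))
# head tips z=.008
P=plane(t,f([[195,108],[115,248],[272,278],[306,240]],335,245,8),.008)
print(P.round(4).tolist())
tips=(P[0]+P[1])/2
g=plane(t,f([[605,442]],335,245,8),.022)[0]
print("tipmid",tips,"grip",g,"dist",np.linalg.norm((tips-g)[:2]),"yaw", np.arctan2(*(tips-g)[1::-1]))
E
```

```text
[[0.5747, 0.1736, 0.016], [0.466, 0.0794, 0.016], [0.5143, 0.0235, 0.016]] [np.float64(0.14382135682778374), np.float64(0.07390248402539931)]
side corners (-39,-100),(39,-100) [[0.4672, 0.078, 0.016], [0.521, 0.0171, 0.016]] 0.08125643971134953
post [0.49273528 0.08071179 0.04      ] [0.49374755 0.07930753 0.04      ]
(array([0.49285118, 0.08087157, 0.03869965]), np.float64(0.00024015325353511158))
stand o [0.56582    0.11558504] yaw -0.8651378495425655 resid [[0.0009, 0.0015], [-0.0016, 0.001], [0.0007, -0.0024]] post pred [0.4934769  0.08022299]
sides 40.92062794126707 -49.223848803261504
bar top top [[0.56512985 0.1178536  0.07      ]] side [[0.55716249 0.12886172 0.07      ]] (array([0.56440492, 0.11388368, 0.08135618]), np.float64(0.0010659777372085326))
[381, 161, 14, 13, 128] [387.71875 166.875  ] ((387.76470947265625, 166.94119262695312), (11.641709327697754, 10.671567916870117), 14.03624439239502) [[ 0.65558021 -0.25488518  0.02      ]]
[600, 204, 40, 48, 792] [625.49116162 231.47348485] ((619.4999389648438, 227.5), (46.99999237060547, 38.99999237060547), 90.0) [[ 0.50979218 -0.7351628   0.02      ]]
[397, 290, 27, 21, 241] [410.12863071 299.99170124] ((410.0440979003906, 299.9264831542969), (28.81175994873047, 8.403430938720703), 30.963754653930664) [[ 0.38134053 -0.28713324  0.02      ]]
[194, 276, 32, 17, 342] [209.81871345 282.80701754] ((209.88148498535156, 283.479736328125), (13.228975296020508, 31.551868438720703), 81.25383758544922) [[ 0.38191198 -0.28848305  0.02      ]]
[321, 342, 20, 17, 202] [330.74257426 349.57425743] ((330.7940979003906, 349.323486328125), (15.434871673583984, 14.405879974365234), 59.036251068115234) [[ 0.63445262 -0.23695925  0.02      ]]
[[0.469, -0.1898, 0.008], [0.4338, -0.1683, 0.008], [0.4253, -0.2077, 0.008], [0.4347, -0.2167, 0.008]]
tipmid [ 0.45141092 -0.17905317  0.008     ] grip [ 0.3816283  -0.28683034  0.022     ] dist 0.12839599833481216 yaw 0.9962008607459364
```

```bash
python3 - <<'E'
from h import *
t=cam("top"); s=cam("side")
crop(t,85,50,220,170,3.6,"pics/t_case.png"); crop(s,360,180,270,150,2.9,"pics/s_case.png")
E
```

```text
(no output)
```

View pics/t_case.png

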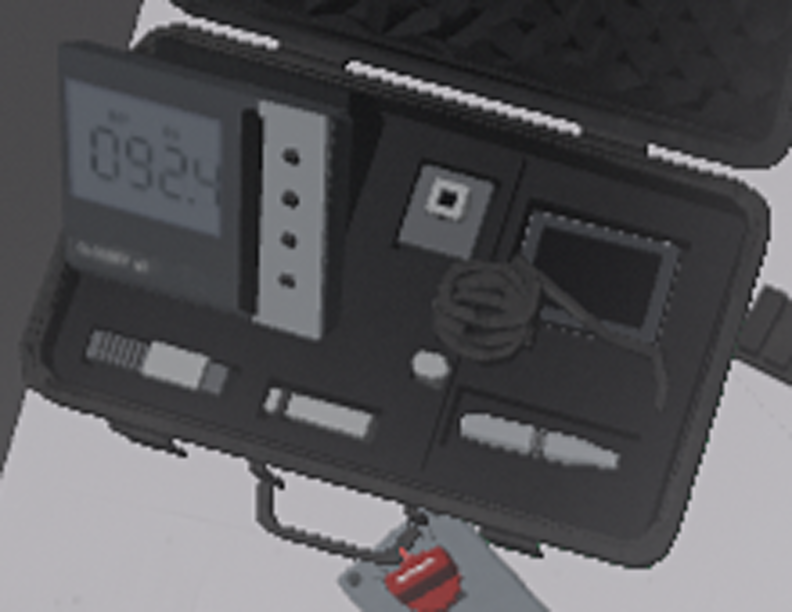

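View pics/s_case.png

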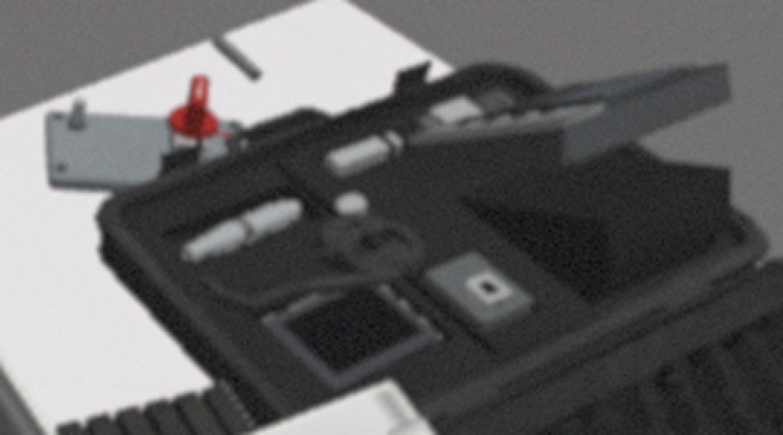

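Request:
arm_command --commands '[[100,[0,0,0],[0,0,-0.1]],[100,[0.03,0,0],[0,0,-0.2]],[100,[0.06,-0.03,0],[0,0,-0.3]],[100,[0.1,-0.06,0],[0,0,-0.4]],[100,[0.13,-0.09,0],[0,0,-0.5]],[100,[0.16,-0.12,0.02],[0,0,-0.616]],[100,[0.19,-0.15,0.04],[0,0,-0.616]],[100,[0.22,-0.18,0.06],[0,0,-0.616]],[100,[0.247,-0.216,0.09],[0,0,-0.616]],[100,[0.247,-0.216,0.11],[0,0,-0.616]]]'

```text
time: 1.23
ee_pos: [0.3817, -0.2906, 0.1901]
eef_rot: [0.878, 0.479, 0.001, 0.002]
ft_force: [1.2, -0.6, -0.4]
width: 0.0868
```

Top view: the case's front edge, handle and latch sit right at the +y end of the stand. I'll triangulate their heights now, because the gripper body will pass over them later.

```bash
python3 - <<'E'
from h import *
t=cam("top"); s=cam("side")
for n,a,b in (("corner",(640,565),(100,210)),("latch",(515,540),(180,153)),("latch2",(150,440),(412,66)),("meter tl",(62,45),(728,65)),("meter tr",(345,105),(565,140)),("handle out",(375,555),(240,140)),("handle left",(262,520),(320,112))):
    p=np.array(a)/3.6+[85,50]; q=np.array(b)/2.9+[360,180]; print(n,*tri(t,p,s,q))
print(read_state()["ee_pos"])
E
```

```text
corner [0.5732474  0.00185358 0.03411626] 0.000907584234947143
latch [0.58527733 0.06868331 0.05095126] 0.0029489364908225403
latch2 [0.64640721 0.26815808 0.05315902] 0.006536007346418811
meter tl [0.8249831  0.28257122 0.139845  ] 0.0032905144460137147
meter tr [0.78701001 0.13712292 0.14163108] 0.001209480989309979
handle out [0.5867728  0.15313371 0.0153139 ] 0.0009072039375765058
handle left [0.60994362 0.21812976 0.01776601] 0.006282142342275204
[ 0.37946805 -0.28751913  0.18492512]
```

Request:
arm_command --commands '[[70,[0,0,0.02],[0,0,0]],[70,[0,0,0.04],[0,0,0]],[70,[0,0,0.06],[0,0,0]],[70,[0,0,0.08],[0,0,0]],[70,[0,0,0.095],[0,0,0]],[70,[0,0,0.105],[0,0,0]],[70,[0,0,0.108],[0,0,0]],[70,[0,0,0.108],[0,0,0]],[70,[0,0,0.108],[0,0,0]],[70,[0,0,0.108],[0,0,0]]]'

```text
time: 2.17
ee_pos: [0.3803, -0.2935, 0.0818]
eef_rot: [0.878, 0.478, 0.0, 0.001]
ft_force: [-0.3, -0.9, -0.5]
width: 0.0607
```

```bash
python3 - <<'E'
from h import *
for i in range(6):
    t=cam("top"); print(read_state()["ee_pos"].round(4) if hasattr(read_state()["ee_pos"],'round') else read_state()["ee_pos"])
s=cam("side"); crop(t,355,240,110,90,7,"pics/t1.png"); crop(s,150,200,130,110,6,"pics/s1.png")
E
```

```text
[ 0.3802 -0.2934  0.0818]
[ 0.3801 -0.2933  0.0817]
[ 0.3801 -0.2933  0.0815]
[ 0.38   -0.2932  0.0814]
[ 0.3799 -0.2931  0.0812]
[ 0.3798 -0.2931  0.0811]
```

View pics/t1.png

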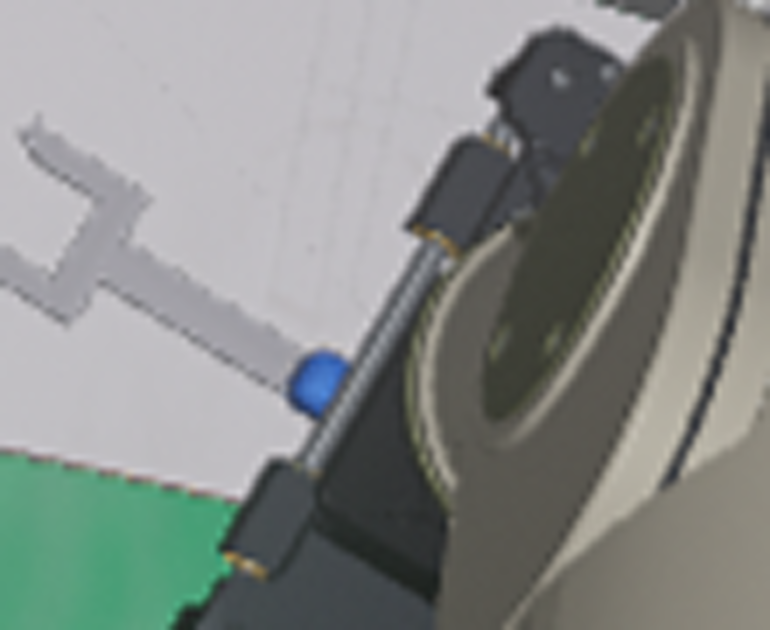

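View pics/s1.png

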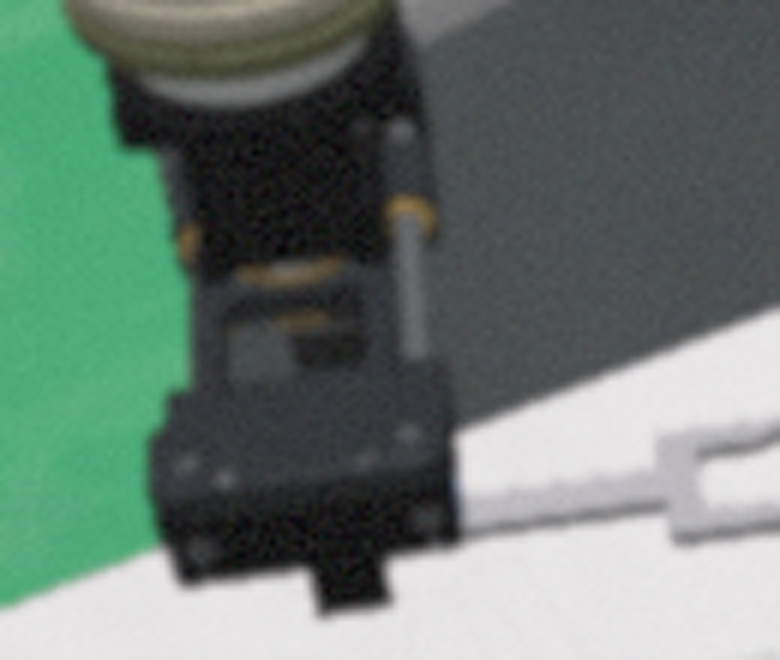

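The side view shows the gripper over the blue grip and aligned with the spanner, still about 8 mm high. I'll lower it and close.

Request:
arm_command --commands '[[70,[0.004,-0.001,0.003],[0,0,0]],[70,[0.004,-0.001,0.006],[0,0,0]],[70,[0.004,-0.001,0.007],[0,0,0]],[70,[0.004,-0.001,0.007],[0,0,0]],[40,[0.004,-0.001,0.007],[0,0,0]],[0,[0.004,-0.001,0.007],[0,0,0]],[0,[0.004,-0.001,0.007],[0,0,0]],[0,[0.004,-0.001,0.007],[0,0,0]],[0,[0.004,-0.001,0.007],[0,0,0]],[0,[0.004,-0.001,0.007],[0,0,0]]]' --squeeze 40

```text
time: 3.35
ee_pos: [0.3811, -0.2891, 0.0738]
eef_rot: [0.878, 0.478, 0.0, 0.0]
ft_force: [0.7, -0.3, -0.2]
width: 0.0286
```

Request:
arm_command --commands '[[0,[0,0,0],[0,0,0]],[0,[0,0,0],[0,0,0]],[0,[0,0,0],[0,0,0]],[0,[0,0,0],[0,0,0]],[0,[0,0,-0.01],[0,0,0]],[0,[0,0,-0.02],[0,0,0]],[0,[0,0,-0.035],[0,0,0]],[0,[0,0,-0.055],[0,0,0]],[0,[0,0,-0.075],[0,0,0]],[0,[0,0,-0.075],[0,0,0]]]'

```text
time: 4.18
ee_pos: [0.3828, -0.2901, 0.1534]
eef_rot: [0.878, 0.478, 0.001, 0.003]
ft_force: [1.5, -0.9, -1.1]
width: 0.0177
```

Request:
arm_command --commands '[[0,[0.02,-0.01,0],[0,0,0]],[0,[0.05,-0.02,0],[0,0,0.03]],[0,[0.08,-0.03,0],[0,0,0.07]],[0,[0.11,-0.04,0],[0,0,0.11]],[0,[0.145,-0.055,0],[0,0,0.15]],[0,[0.18,-0.067,0],[0,0,0.19]],[0,[0.21,-0.08,0],[0,0,0.23]],[0,[0.24,-0.09,0],[0,0,0.26]],[0,[0.27,-0.1,0],[0,0,0.284]],[0,[0.288,-0.108,0],[0,0,0.284]]]'

```text
time: 5.02
ee_pos: [0.4472, 0.0147, 0.1494]
eef_rot: [0.937, 0.349, 0.001, -0.0]
ft_force: [-0.2, -0.0, -0.9]
width: 0.018
```

Request:
arm_command --commands '[[0,[0,0,0],[0,0,0]],[0,[0,0,0],[0,0,0]],[0,[0,0,0],[0,0,0]],[0,[0,0,0],[0,0,0]],[0,[0,0,0],[0,0,0]],[0,[0,0,0],[0,0,0]],[0,[0,0,0],[0,0,0]],[0,[0,0,0],[0,0,0]],[0,[0,0,0],[0,0,0]],[0,[0,0,0],[0,0,0]]]'

```text
time: 5.85
ee_pos: [0.4467, 0.0114, 0.1488]
eef_rot: [0.937, 0.349, -0.0, 0.0]
ft_force: [0.4, 0.8, -1.4]
width: 0.018
```

```bash
python3 - <<'E'
from h import *
t=cam("top"); s=cam("side"); S=read_state(); print(S["ee_pos"],S["eef_rot"])
crop(t,165,180,130,100,6,"pics/t2.png"); crop(s,300,170,160,100,5,"pics/s2.png")
E
```

```text
[0.44674171 0.01142714 0.14877791] [9.37155896e-01 3.48910915e-01 1.30471585e-06 1.50504884e-05]
```

View pics/t2.png

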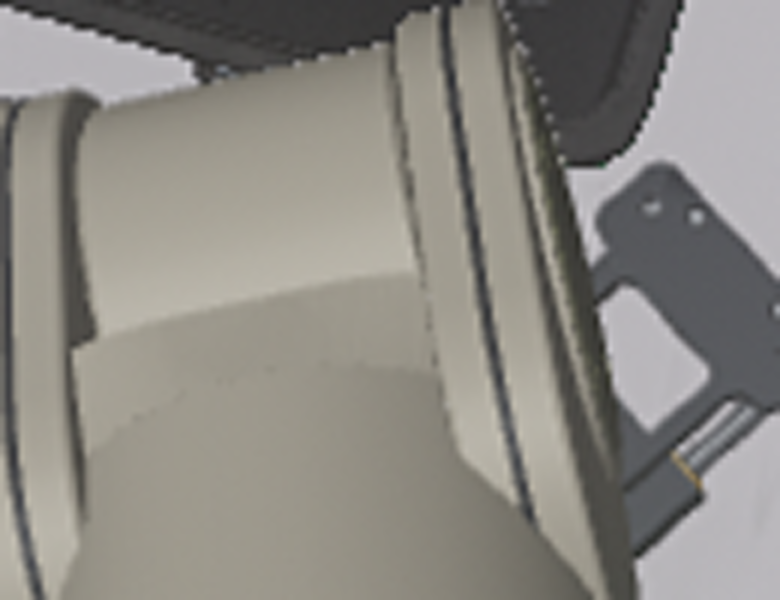

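View pics/s2.png

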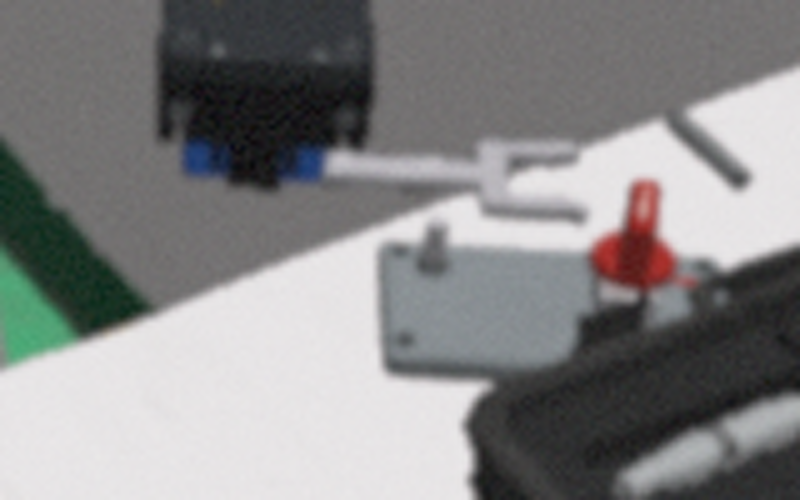

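The top view is blocked by the arm. The side view shows the spanner level and held above the stand, with its tips at about (415,200) and (417,213). I'll measure the spanner against the screw axis from the side view and refine the screw axis.

```bash
python3 - <<'E'
from h import *
from scipy.optimize import least_squares
s=cam("side"); t0=camera("top"); t=dict(t0); t["R"]=cv2.Rodrigues(np.array(t0["rvec"]))[0]; t["o"]=-t["R"].T@np.array(t0["tvec"]).ravel()
img=cv2.imread("pics/top0.png")[:,:,::-1]; t["pixels"]=img
si=dict(s); si["pixels"]=cv2.imread("pics/side0.png")[:,:,::-1]
def circ(c,reg,sel,z):
    m=mask(c,"red"); z0=np.zeros_like(m); x,y,w,h=reg; z0[y:y+h,x:x+w]=m[y:y+h,x:x+w]
    cn=max(cv2.findContours(z0,0,1)[0],key=len)[:,0].astype(float)
    m2=sel(cn); P=plane(c,cn[m2],z)[:,:2]
    ru=.017
    r=least_squares(lambda q:np.hypot(P[:,0]-q[0],P[:,1]-q[1])-ru+.0005,[.565,.116],loss="soft_l1",f_scale=.001)
    print(cn[m2].tolist()); print("centre",r.x,"rms",np.sqrt((r.fun**2).mean()))
circ(t,(185,195,35,35),lambda c:(c[:,0]-203)+(c[:,1]-211)>5,.042)
circ(si,(415,200,25,30),lambda c:c[:,1]>221,.038)
print("side flange centre",plane(s,[[426.9,221.7]],.04))
o=np.array([.5655,.116]);a=.713
ex=np.array([np.cos(a-np.pi/2),np.sin(a-np.pi/2)]);ey=np.array([np.cos(a),np.sin(a)])
# spanner tips etc at z=.083
f=lambda p:(np.array(p,float)+.5)/5-.5+[300,170]
P=plane(s,f([[577,146],[585,212],[483,143],[486,206],[478,170]]),.083)
for p in P: print(p.round(4),"stand frame mm",(np.array([(p[:2]-o)@ex,(p[:2]-o)@ey])*1e3).round(1))
g=np.array([.4467,.0114]);print("tcp in stand",(g-o)@ex*1e3,(g-o)@ey*1e3, "yaw",2*np.arctan2(.34891,.93716))
tips=(P[0]+P[1])/2;back=(P[2]+P[3])/2;print("tipmid",tips, (tips[:2]-o)@ex,(tips[:2]-o)@ey,"head yaw",np.arctan2(*(tips-back)[1::-1]))
E
```

```text
[]
centre [0.565 0.116] rms nan
[[429.0, 222.0], [429.0, 223.0], [429.0, 224.0], [428.0, 225.0], [428.0, 226.0], [429.0, 226.0], [430.0, 226.0], [431.0, 225.0], [432.0, 225.0], [433.0, 225.0], [434.0, 224.0], [434.0, 223.0], [434.0, 222.0]]
centre [0.56147788 0.12263379] rms 0.003824861863226986
side flange centre [[0.56593665 0.11908128 0.04      ]]
[0.5324 0.1134 0.083 ] stand frame mm [-19.7 -26.7]
[0.5607 0.0792 0.083 ] stand frame mm [ 24.6 -27.7]
[0.5046 0.0878 0.083 ] stand frame mm [-18.5 -64.5]
[0.5314 0.0547 0.083 ] stand frame mm [ 24.1 -65.9]
[0.5146 0.0715 0.083 ] stand frame mm [  0.3 -67.6]
tcp in stand 1.4119668429424386 -158.2801514708475 yaw 0.7128128904659187
tipmid [0.54653611 0.09633678 0.083     ] 0.0024689242228965193 -0.02720617414288964 head yaw 0.7213179264397759<stdin>:12: RuntimeWarning: Mean of empty slice.
  ret = ret.dtype.type(ret / rcount)
```

```bash
python3 - <<'E'
from h import *
from scipy.optimize import least_squares
def mk(n,f):
    c=cam(n); c["pixels"]=cv2.imread(f)[:,:,::-1]; return c
t=mk("top","pics/top0.png"); s=mk("side","pics/side0.png")
def circ(c,reg,sel,z):
    p=c["pixels"].astype(float); x,y,w,h=reg
    m=((p[...,0]>1.6*p[...,1])&(p[...,0]>40)).astype(np.uint8); z0=np.zeros_like(m); z0[y:y+h,x:x+w]=m[y:y+h,x:x+w]
    cn=max(cv2.findContours(z0,0,1)[0],key=cv2.contourArea)[:,0].astype(float); print(cn.min(0),cn.max(0))
    P=plane(c,cn[sel(cn)],z)[:,:2]
    r=least_squares(lambda q:np.hypot(P[:,0]-q[0],P[:,1]-q[1])-.0165,[.565,.116],loss="soft_l1",f_scale=.001)
    print(len(P),"centre",r.x,"rms",np.sqrt((r.fun**2).mean()))
circ(t,(185,195,35,35),lambda c:(c[:,0]-203)*.5+(c[:,1]-211)>3,.044)
circ(s,(415,200,25,30),lambda c:c[:,1]>222,.037)
E
```

```text
[192. 202.] [209. 214.]
0 centre [0.565 0.116] rms nan
[418. 207.] [434. 227.]
18 centre [0.56290442 0.1222189 ] rms 0.0010043278912126238<stdin>:12: RuntimeWarning: Mean of empty slice.
  ret = ret.dtype.type(ret / rcount)
```

```bash
python3 - <<'E'
from h import *
from scipy.optimize import least_squares
def mk(n,f):
    c=cam(n); c["pixels"]=cv2.imread(f)[:,:,::-1]; return c
t=mk("top","pics/top0.png"); s=mk("side","pics/side0.png")
a=.713;o=np.array([.5655,.116]);ex=np.array([np.sin(a),-np.cos(a)]);ey=np.array([np.cos(a),np.sin(a)])
p=t["pixels"].astype(float); m=((p[...,0]>1.35*p[...,1])&(p[...,0]>30)).astype(np.uint8); z=np.zeros_like(m); z[195:230,188:220]=m[195:230,188:220]
for r in z[198:226,188:218]: print("".join(".#"[v] for v in r))
yx=np.argwhere(z)[:,::-1]; h=cv2.convexHull(yx.astype(np.int32))[:,0].astype(float)
P=plane(t,h,.044)[:,:2]; L=np.c_[(P-o)@ex,(P-o)@ey]*1e3
for q,l in zip(h,L): print(q,l.round(1))
E
```

```text
..............................
..............................
..............................
..............................
........##.......###..........
........##....#######.........
........##############........
.........#######.#####........
........#######..######.......
........#####..########.......
.......####...#######..#......
.....#####..#######....##.....
....####..########....###.....
....####.######.....#####.....
....##########.....######.....
.....#######.....########.....
.....######....##########.....
.......##.....##########......
............############......
..........#############.......
..........############........
.............########.........
.............#................
..............................
..............................
..............................
..............................
..............................
[212. 214.] [  7.2 -15.7]
[211. 216.] [  3.1 -17.4]
[208. 219.] [ -5.2 -18. ]
[201. 220.] [-16.6 -10.4]
[198. 218.] [-18.4  -3.4]
[193. 214.] [-20.5   9.3]
[192. 212.] [-19.3  13.6]
[192. 210.] [-16.7  16.7]
[196. 202.] [-0.5 23.8]
[207. 202.] [15.6  9.3]
[209. 204.] [15.9  3.6]
[212. 209.] [13.7 -8. ]
```

```bash
python3 - <<'E'
from h import *
from scipy.optimize import least_squares
t=cam("top")
a=.713;o=np.array([.5655,.116]);ex=np.array([np.sin(a),-np.cos(a)]);ey=np.array([np.cos(a),np.sin(a)])
E=np.array([[212.5,209],[212.5,211],[212.5,214],[211.5,215.5],[210.5,217],[209.5,218],[208,219.5],[204,219.6],[198,217.5],[200,218.5]])
P=plane(t,E,.042)[:,:2]
r=least_squares(lambda q:np.hypot(*(P-q).T)-.017,o,loss="soft_l1",f_scale=.001);c=r.x
print(c,(c-o)@ex*1e3,(c-o)@ey*1e3,(r.fun*1e3).round(1))
# post from both, in stand
for p in ([.49285,.08087],[.4937,.0793]): p=np.array(p);print((p-o)@ex*1e3,(p-o)@ey*1e3)
# long edges of the plate in first image: points along both edges (crop t_stand)
f=lambda p:(np.array(p,float)+.5)/8-.5+[165,180]
for pts in ([[160,297],[300,455],[430,601]],[[450,177],[560,300],[680,432]]):
    q=plane(t,f(pts),.016)[:,:2]; print(np.c_[(q-o)@ex,(q-o)@ey].round(4).tolist(), np.arctan2(*(q[0]-q[-1])[::-1]))
E
```

```text
[0.56443592 0.11610734] -0.7772130424106826 -0.7346669063207031 [-0.1 -0.7  0.3 -0.2  0.   0.1  1.2 -0.4  0.1 -0.7]
-20.94835892714722 -77.9314163752938
-19.204816240132004 -78.31542014943648
[[-0.0378, 0.026], [-0.0379, -0.0286], [-0.0379, -0.0787]] 0.7121091174030405
[[0.0368, 0.0006], [0.0367, -0.0422], [0.0368, -0.0882]] 0.7125542183263761
```

Request:
arm_command --commands '[[0,[0,-0.002,0.01],[0,0,0]],[0,[0,-0.002,0.02],[0,0,0]],[0,[0,-0.002,0.03],[0,0,0]],[0,[0,-0.002,0.04],[0,0,0]],[0,[0,-0.002,0.048],[0,0,0]],[0,[0,-0.002,0.05],[0,0,0]],[0,[0,-0.002,0.05],[0,0,0]],[0,[0,-0.002,0.05],[0,0,0]],[0,[0,-0.002,0.05],[0,0,0]],[0,[0,-0.002,0.05],[0,0,0]]]'

```text
time: 7.13
ee_pos: [0.4458, 0.0129, 0.0992]
eef_rot: [0.937, 0.349, 0.0, 0.0]
ft_force: [0.7, -0.3, -1.0]
width: 0.018
```

```bash
cat > st.py <<'E'
from h import *
a=.7125;o=np.array([.5651,.1165]);ex=np.array([np.sin(a),-np.cos(a)]);ey=np.array([np.cos(a),np.sin(a)])
def st():
    S=read_state();p=np.array(S["ee_pos"]);R=Ro.from_quat(S["eef_rot"]).as_matrix()
    F=np.array(S["ft_force"])
    print("t",round(float(S["time"]),2),"tcp stand mm",((p[:2]-o)@ex*1e3).round(1),((p[:2]-o)@ey*1e3).round(1),"z",p[2].round(4),"yaw",np.arctan2(R[1,0],R[0,0]).round(4),"tiltz",R[:,2].round(3),"F x,y,z",(F[:2]@ex).round(1),(F[:2]@ey).round(1),F[2].round(1),"Mz",np.round(S["torque"],2),"w",S["width"])
    return S
E
python3 - <<'E'
from st import *
s=cam("side"); st(); crop(s,300,170,160,100,5,"pics/s3.png")
E
```

```text
t 7.18 tcp stand mm 0.4 -158.1 z 0.0992 yaw 0.7127 tiltz [ 0.001 -0.    -1.   ] F x,y,z 0.0 -1.2 -2.1 Mz [-0.06  0.09  0.01] w 0.017610068347605375
```

View pics/s3.png

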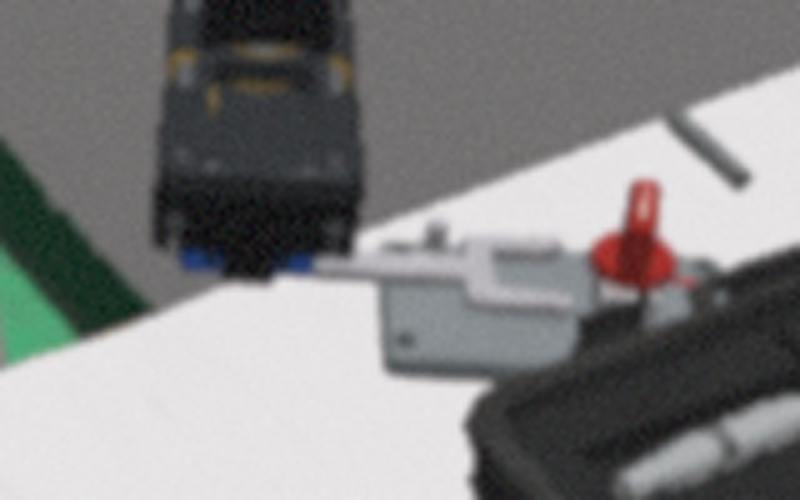

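The side view shows the spanner level, about 9 mm above the plate, with its mouth facing the screw and its head clear of the post. I'll lower it.

Request:
arm_command --commands '[[0,[0,0,0.004],[0,0,0]],[0,[0,0,0.007],[0,0,0]],[0,[0,0,0.009],[0,0,0]],[0,[0,0,0.009],[0,0,0]],[0,[0,0,0.009],[0,0,0]],[0,[0,0,0.009],[0,0,0]],[0,[0,0,0.009],[0,0,0]],[0,[0,0,0.009],[0,0,0]],[0,[0,0,0.009],[0,0,0]],[0,[0,0,0.009],[0,0,0]]]'

```text
time: 8.02
ee_pos: [0.4455, 0.0129, 0.0898]
eef_rot: [0.937, 0.349, 0.0, 0.0]
ft_force: [-0.9, -0.9, 0.1]
width: 0.0176
```

```bash
python3 - <<'E'
from st import *
s=cam("side"); st(); crop(s,300,170,160,100,5,"pics/s4.png")
E
```

```text
t 8.07 tcp stand mm 0.2 -158.2 z 0.0898 yaw 0.7128 tiltz [ 0. -0. -1.] F x,y,z 0.4 -0.9 0.3 Mz [-0.14  0.11 -0.02] w 0.017475477002441536
```

View pics/s4.png

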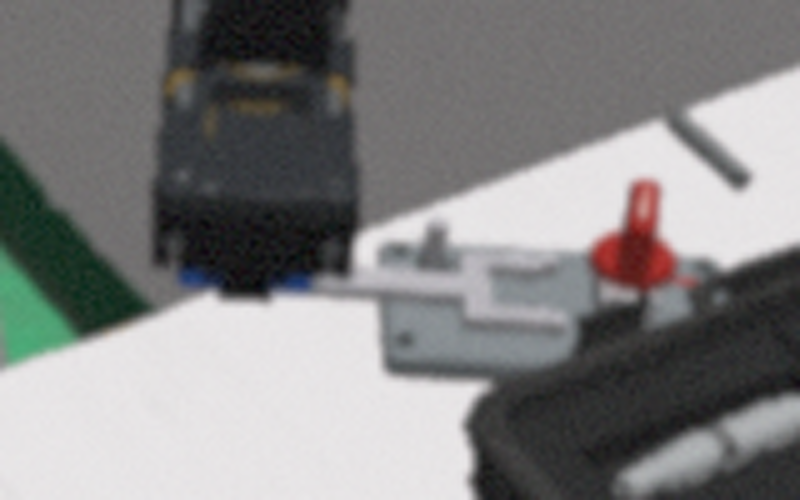

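The side view shows the spanner down on the plate. I'll slide it forward until the tips start onto the flats.

Request:
arm_command --commands '[[0,[0.003,0,0.001],[0,0,0]],[0,[0.006,0,0.001],[0,0,0]],[0,[0.009,0,0.001],[0,0,0]],[0,[0.012,0,0.001],[0,0,0]],[0,[0.015,0,0.001],[0,0,0]],[0,[0.018,0,0.001],[0,0,0]],[0,[0.021,0,0.001],[0,0,0]],[0,[0.023,0,0.001],[0,0,0]],[0,[0.025,0,0.001],[0,0,0]],[0,[0.025,0,0.001],[0,0,0]]]'

```text
time: 8.9
ee_pos: [0.4647, 0.0288, 0.0893]
eef_rot: [0.937, 0.349, -0.0, 0.001]
ft_force: [-3.7, -4.2, 10.5]
width: 0.0177
```

```bash
python3 - <<'E'
from st import *
s=cam("side"); st(); crop(s,300,170,160,100,5,"pics/s5.png")
E
```

```text
t 8.95 tcp stand mm 0.8 -133.3 z 0.0893 yaw 0.7122 tiltz [ 0.    -0.001 -1.   ] F x,y,z -0.4 -5.6 10.2 Mz [-0.63  0.74 -0.01] w 0.01749063179808749
```

View pics/s5.png

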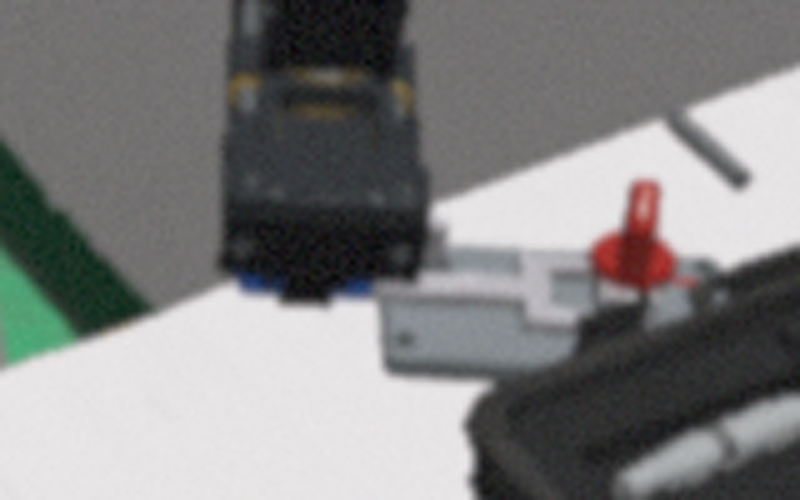

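The side view shows the jaws already over the flats, with almost no sideways force. I'll push on.

Request:
arm_command --commands '[[0,[0.002,0,0],[0,0,0]],[0,[0.004,0,0],[0,0,0]],[0,[0.006,0,0],[0,0,0]],[0,[0.008,0,0],[0,0,0]],[0,[0.01,0,0],[0,0,0]],[0,[0.012,0,0],[0,0,0]],[0,[0.014,0,0],[0,0,0]],[0,[0.016,0,0],[0,0,0]],[0,[0.017,0,0],[0,0,0]],[0,[0.018,0,0],[0,0,0]]]'

```text
time: 9.78
ee_pos: [0.478, 0.0398, 0.0895]
eef_rot: [0.937, 0.348, -0.001, 0.001]
ft_force: [-9.5, -7.8, 18.1]
width: 0.0179
```

```bash
python3 - <<'E'
from st import *
s=cam("side"); st(); crop(s,300,170,160,100,5,"pics/s6.png")
E
```

```text
t 9.83 tcp stand mm 1.1 -115.9 z 0.0896 yaw 0.7118 tiltz [-0.001 -0.002 -1.   ] F x,y,z -0.8 -9.7 16.7 Mz [-1.45  1.58  0.01] w 0.01795502509496107
```

View pics/s6.png

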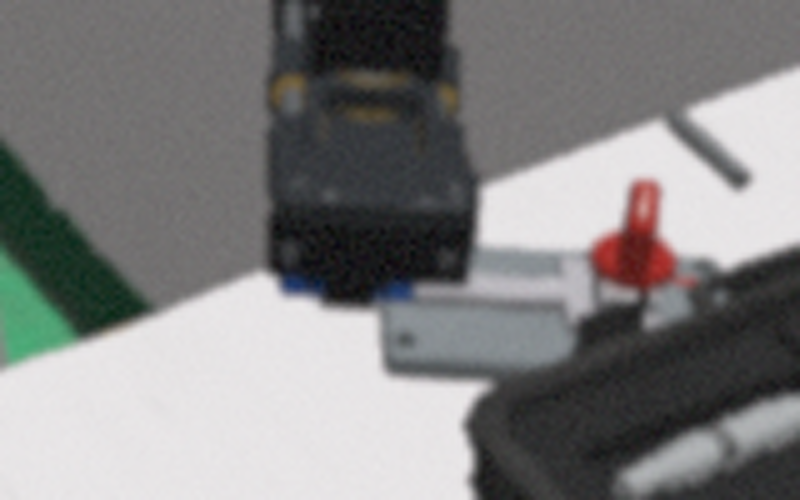

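Request:
arm_command --commands '[[0,[0.001,0,-0.001],[0,0,0]],[0,[0.002,0,-0.001],[0,0,0]],[0,[0.003,0,-0.001],[0,0,0]],[0,[0.004,0,-0.001],[0,0,0]],[0,[0.005,0,-0.001],[0,0,0]],[0,[0.005,0,-0.001],[0,0,0]],[0,[0.005,0,-0.001],[0,0,0]],[0,[0.005,0,-0.001],[0,0,0]],[0,[0.005,0,-0.001],[0,0,0]],[0,[0.005,0,-0.001],[0,0,0]]]'

```text
time: 10.67
ee_pos: [0.4792, 0.0416, 0.0895]
eef_rot: [0.938, 0.348, -0.004, 0.001]
ft_force: [-17.2, -13.0, 22.6]
width: 0.0178
```

```bash
python3 - <<'E'
from st import *
s=cam("side"); st(); crop(s,340,190,120,80,6.5,"pics/s7.png")
E
```

```text
t 10.72 tcp stand mm 0.5 -113.9 z 0.0895 yaw 0.7106 tiltz [-0.007 -0.005 -1.   ] F x,y,z -2.6 -21.8 21.3 Mz [-2.52  3.88 -0.08] w 0.0176906262152986
```

View pics/s7.png

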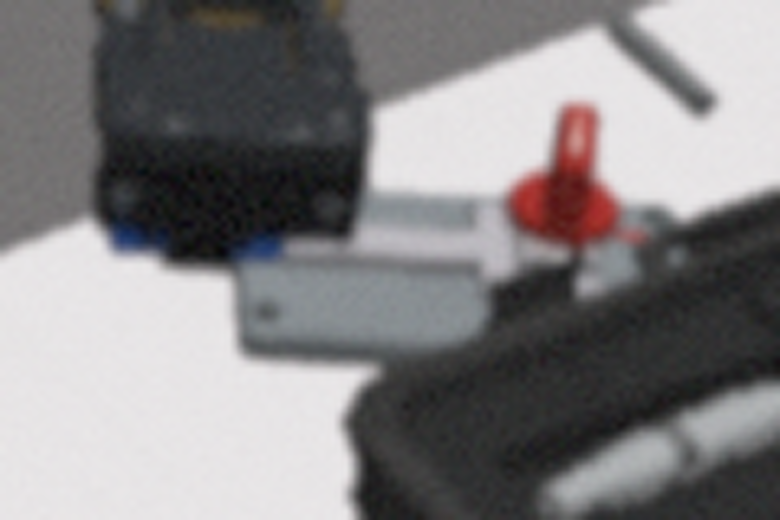

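The forward force rose to 22 N while motion stalled at mouth = +1.1 mm. The expected throat contact is +1.5 mm, so the spanner is fully fitted. I'll relieve the load, then release and lift.

Request:
arm_command --commands '[[0,[-0.001,0,-0.001],[0,0,0]],[0,[-0.003,0,-0.002],[0,0,0]],[0,[-0.004,0,-0.002],[0,0,0]],[0,[-0.004,0,-0.002],[0,0,0]],[0,[-0.004,0,-0.002],[0,0,0]],[50,[-0.004,0,-0.002],[0,0,0]],[50,[-0.004,0,-0.002],[0,0,0]],[50,[-0.004,0,-0.002],[0,0,0]],[50,[-0.004,0,-0.002],[0,0,0]],[50,[-0.004,0,-0.002],[0,0,0]]]'

```text
time: 11.55
ee_pos: [0.479, 0.042, 0.092]
eef_rot: [0.937, 0.349, 0.0, 0.0]
ft_force: [-0.2, 0.0, -0.1]
width: 0.0403
```

```bash
python3 - <<'E'
from st import *
s=cam("side"); st(); crop(s,340,190,120,80,6.5,"pics/s8.png")
E
```

```text
t 11.6 tcp stand mm 0.1 -114.0 z 0.0919 yaw 0.713 tiltz [ 0.001  0.    -1.   ] F x,y,z 0.4 -0.3 -0.5 Mz [-0.04 -0.03  0.01] w 0.041820841391917565
```

View pics/s8.png

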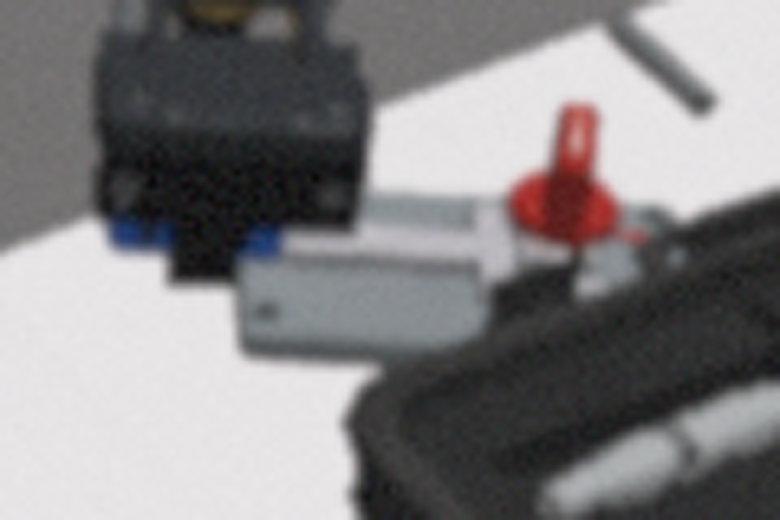

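The side view shows the spanner lying flat with the jaws under the nut, now released. I'll lift and work out the bar angle from the first top image.

Request:
arm_command --commands '[[60,[0,0,-0.01],[0,0,0]],[60,[0,0,-0.03],[0,0,0]],[60,[0,0,-0.05],[0,0,0]],[60,[0,0,-0.07],[0,0,0]],[60,[0,0,-0.09],[0,0,0]],[60,[0,0,-0.09],[0,0,0]],[60,[-0.03,0.02,-0.09],[0,0,0]],[60,[-0.06,0.05,-0.09],[0,0,0]],[60,[-0.06,0.08,-0.09],[0,0,0]],[60,[-0.06,0.11,-0.09],[0,0,0]]]'

```text
time: 12.43
ee_pos: [0.505, -0.0833, 0.1825]
eef_rot: [0.937, 0.348, -0.0, 0.001]
ft_force: [1.1, 1.3, 0.3]
width: 0.0524
```

```bash
python3 - <<'E'
from st import *
t=cam("top"); s=cam("side"); st(); crop(t,165,180,100,90,7,"pics/t9.png");crop(s,340,190,120,80,6.5,"pics/s9.png")
f=lambda p:(np.array(p,float)+.5)/8-.5+[165,180]
q=plane(t,f([[245,247],[325,203]]),.07); d=(q[1]-q[0])[:2]; print("bar cw of stand x",-np.arctan2(d@ey,d@ex))
E
```

```text
t 12.53 tcp stand mm 114.5 -175.8 z 0.1821 yaw 0.7073 tiltz [ 0.001 -0.001 -1.   ] F x,y,z -0.9 0.4 0.4 Mz [-0.02 -0.05  0.01] w 0.052197344056123945
bar cw of stand x 0.21163473298580648
```

View pics/t9.png

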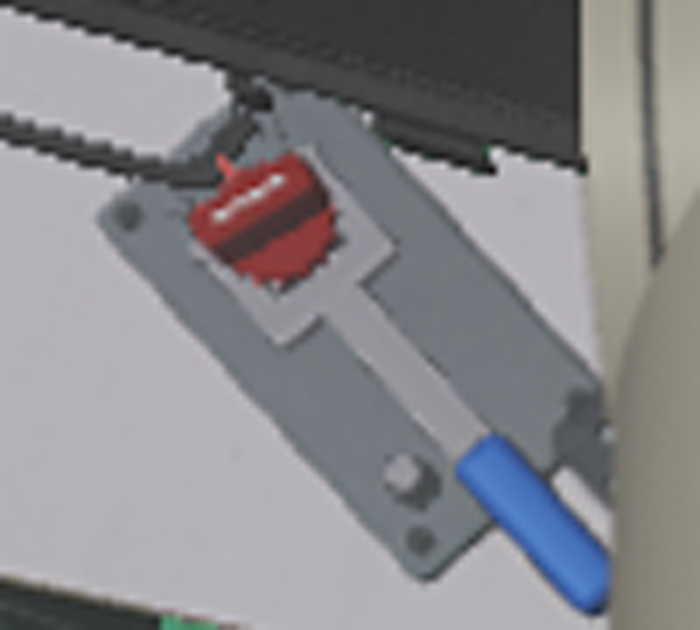

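View pics/s9.png

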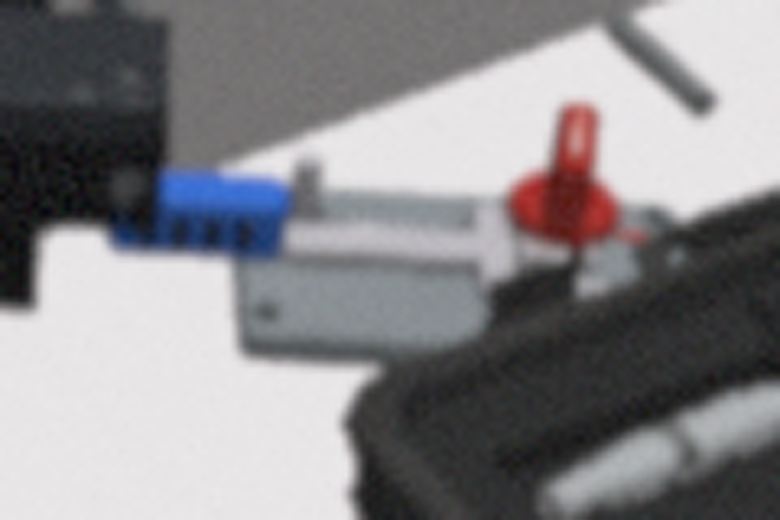

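The top view confirms the spanner is fully on the flats, with the shank about 8 mm clear on the right side of the post at crop (405,470). I'll move above the nut and turn the jaws across the bar.

Request:
arm_command --commands '[[50,[0.01,-0.01,0],[0,0,-0.12]],[50,[0.03,-0.02,0],[0,0,-0.24]],[50,[0.05,-0.03,0],[0,0,-0.36]],[50,[0.07,-0.045,0],[0,0,-0.48]],[50,[0.09,-0.06,0],[0,0,-0.6]],[50,[0.11,-0.07,0],[0,0,-0.72]],[50,[0.13,-0.08,0],[0,0,-0.84]],[50,[0.15,-0.095,0],[0,0,-0.96]],[50,[0.17,-0.11,0],[0,0,-1.08]],[50,[0.175,-0.112,0],[0,0,-1.2]]]'

```text
time: 13.37
ee_pos: [0.5638, 0.1237, 0.1824]
eef_rot: [0.572, 0.82, 0.001, -0.001]
ft_force: [-1.1, 0.7, -0.4]
width: 0.0437
```

Request:
arm_command --commands '[[50,[0,0,0],[0,0,-0.1]],[50,[0,0,0],[0,0,-0.16]],[50,[0,0,0],[0,0,-0.16]],[50,[0,0,0],[0,0,-0.16]],[50,[0,0,0],[0,0,-0.16]],[50,[0,0,0],[0,0,-0.16]],[50,[0,0,0],[0,0,-0.16]],[50,[0,0,0],[0,0,-0.16]],[50,[0,0,0],[0,0,-0.16]],[50,[0,0,0],[0,0,-0.16]]]'

```text
time: 14.2
ee_pos: [0.5644, 0.1184, 0.1818]
eef_rot: [0.509, 0.861, -0.0, 0.0]
ft_force: [1.3, 0.9, 0.4]
width: 0.0435
```

```bash
python3 - <<'E'
from st import *
s=cam("side"); S=st(); print(np.round(S["joint_positions"],2)); crop(s,340,110,160,150,4,"pics/s10.png")
E
```

```text
t 14.25 tcp stand mm -1.9 0.7 z 0.1818 yaw 2.0726 tiltz [ 0. -0. -1.] F x,y,z 0.6 -0.3 0.9 Mz [ 0.01 -0.13  0.01] w 0.04340283990852945
[ 0.38  0.44 -0.82  1.69  0.34  1.17 -0.03]
```

View pics/s10.png

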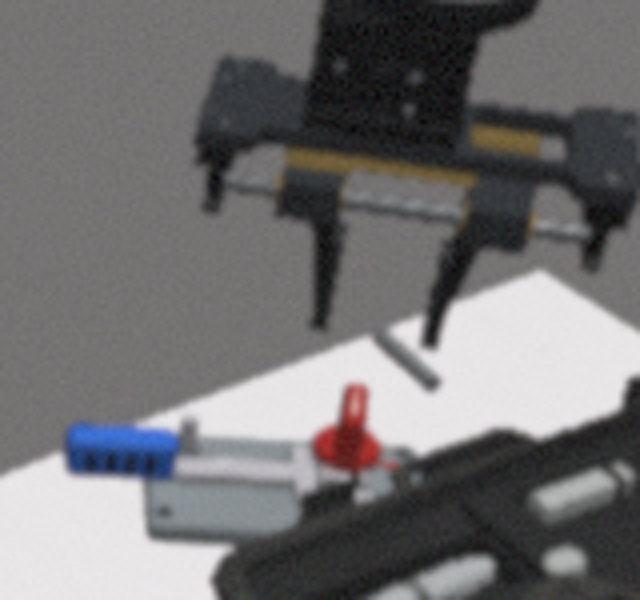

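The side view shows the open fingers straddling above the red bar with nothing in the way. I'll descend.

Request:
arm_command --commands '[[50,[-0.002,0,0.01],[0,0,0]],[50,[-0.002,0,0.02],[0,0,0]],[50,[-0.002,0,0.03],[0,0,0]],[50,[-0.002,0,0.04],[0,0,0]],[50,[-0.002,0,0.05],[0,0,0]],[50,[-0.002,0,0.058],[0,0,0]],[50,[-0.002,0,0.063],[0,0,0]],[50,[-0.002,0,0.063],[0,0,0]],[50,[-0.002,0,0.063],[0,0,0]],[50,[-0.002,0,0.063],[0,0,0]]]'

```text
time: 15.08
ee_pos: [0.5657, 0.1169, 0.1193]
eef_rot: [0.509, 0.861, 0.0, 0.0]
ft_force: [-0.7, -0.5, -0.8]
width: 0.0434
```

```bash
python3 - <<'E'
from st import *
s=cam("side"); S=st(); crop(s,360,150,120,100,6,"pics/s11.png")
E
```

```text
t 15.13 tcp stand mm 0.2 0.7 z 0.1194 yaw 2.0728 tiltz [ 0.001  0.    -1.   ] F x,y,z -1.2 -0.9 0.0 Mz [ 0.04 -0.13 -0.02] w 0.04326547344712681
```

View pics/s11.png

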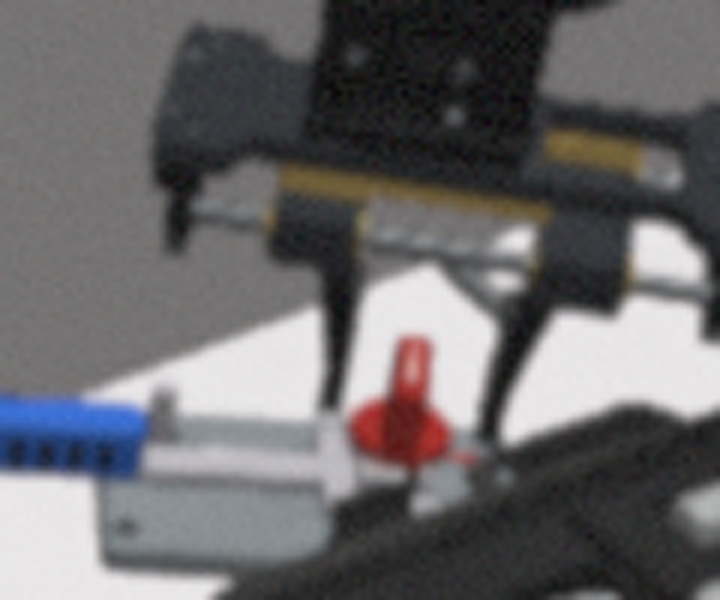

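Side view: both fingers are beside the bar, with the tips just above the flange. I'll close.

Request:
arm_command --commands '[[0,[0,0,0.001],[0,0,0]],[0,[0,0,0.001],[0,0,0]],[0,[0,0,0.001],[0,0,0]],[0,[0,0,0.001],[0,0,0]],[0,[0,0,0.001],[0,0,0]],[0,[0,0,0.001],[0,0,0]],[0,[0,0,0.001],[0,0,0]],[0,[0,0,0.001],[0,0,0]],[0,[0,0,0.001],[0,0,0]],[0,[0,0,0.001],[0,0,0]]]' --squeeze 40

```text
time: 15.97
ee_pos: [0.5646, 0.1163, 0.1178]
eef_rot: [0.509, 0.861, -0.001, -0.001]
ft_force: [-5.6, -2.0, 5.6]
width: 0.0124
```

```bash
python3 - <<'E'
from st import *
S=st()
E
```

```text
t 15.97 tcp stand mm -0.2 -0.5 z 0.1178 yaw 2.0728 tiltz [-0.002 -0.001 -1.   ] F x,y,z -2.2 -5.5 5.6 Mz [-0.49  1.1   0.11] w 0.012380647147038567
```

Gripped at 12.4 mm, against a 13 mm bar. Now I'll turn it clockwise.

Request:
arm_command --commands '[[0,[0,0,0],[0,0,0.06]],[0,[0,0,0],[0,0,0.13]],[0,[0,0,0],[0,0,0.2]],[0,[0,0,0],[0,0,0.28]],[0,[0,0,0],[0,0,0.36]],[0,[0,0,0],[0,0,0.44]],[0,[0,0,0],[0,0,0.52]],[0,[0,0,0],[0,0,0.6]],[0,[0,0,0],[0,0,0.6]],[0,[0,0,0],[0,0,0.6]]]'

```text
time: 16.8
ee_pos: [0.565, 0.1164, 0.1178]
eef_rot: [0.74, 0.672, -0.001, 0.0]
ft_force: [-4.0, -2.0, 4.0]
width: 0.0128
```

```bash
python3 - <<'E'
from st import *
s=cam("side"); S=st(); crop(s,330,150,150,110,5,"pics/s12.png")
E
```

```text
t 16.85 tcp stand mm 0.0 -0.1 z 0.1178 yaw 1.4755 tiltz [-0.001 -0.001 -1.   ] F x,y,z -0.8 -4.6 3.9 Mz [-0.59  0.82 -0.01] w 0.012842856521053278
```

View pics/s12.png

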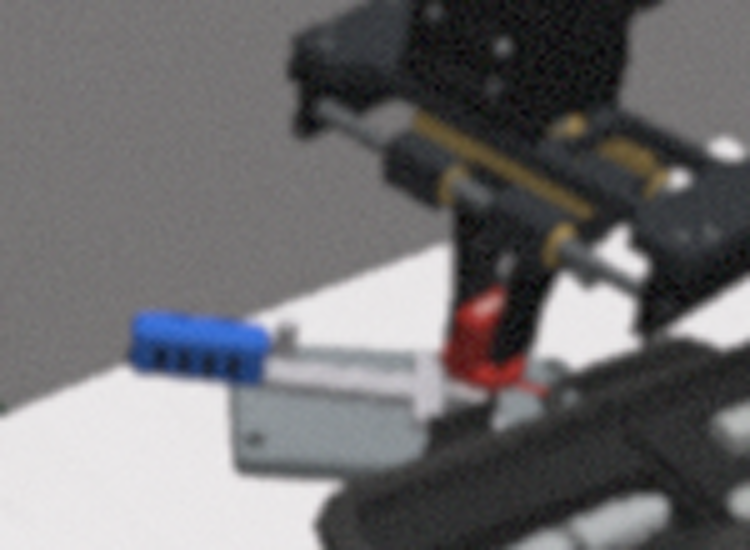

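The side view shows the nut turning and the spanner's shank swung against the post. I'll continue.

Request:
arm_command --commands '[[0,[0,0,0],[0,0,0.06]],[0,[0,0,0],[0,0,0.12]],[0,[0,0,0],[0,0,0.18]],[0,[0,0,0],[0,0,0.24]],[0,[0,0,0],[0,0,0.3]],[0,[0,0,0],[0,0,0.36]],[0,[0,0,0],[0,0,0.42]],[0,[0,0,0],[0,0,0.45]],[0,[0,0,0],[0,0,0.45]],[0,[0,0,0],[0,0,0.45]]]'

```text
time: 17.68
ee_pos: [0.5654, 0.1163, 0.1178]
eef_rot: [0.871, 0.49, -0.0, 0.0]
ft_force: [-1.8, -3.5, 2.7]
width: 0.0129
```

```bash
python3 - <<'E'
from st import *
s=cam("side"); S=st(); crop(s,330,150,150,110,5,"pics/s13.png")
E
```

```text
t 17.73 tcp stand mm 0.4 0.1 z 0.1178 yaw 1.0249 tiltz [-0.    -0.001 -1.   ] F x,y,z 0.2 -4.3 3.1 Mz [-0.84  0.5   0.04] w 0.013030831252805752
```

View pics/s13.png

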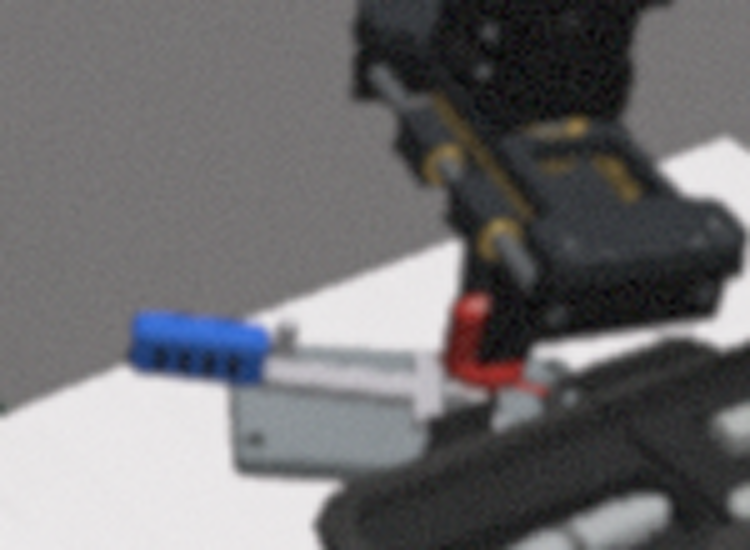

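Request:
arm_command --commands '[[0,[0,0,0],[0,0,0.03]],[0,[0,0,0],[0,0,0.06]],[0,[0,0,0],[0,0,0.09]],[0,[0,0,0],[0,0,0.12]],[0,[0,0,0],[0,0,0.15]],[0,[0,0,0],[0,0,0.15]],[0,[0,0,0],[0,0,0.15]],[0,[0,0,0],[0,0,0.15]],[0,[0,0,0],[0,0,0.15]],[0,[0,0,0],[0,0,0.15]]]'

```text
time: 18.57
ee_pos: [0.5655, 0.1162, 0.1177]
eef_rot: [0.906, 0.423, -0.0, 0.0]
ft_force: [-2.0, -4.1, 2.6]
width: 0.0128
```

```bash
python3 - <<'E'
from st import *
S=st()
E
```

```text
t 18.57 tcp stand mm 0.5 0.1 z 0.1177 yaw 0.8736 tiltz [ 0.    -0.001 -1.   ] F x,y,z 1.8 -4.2 2.6 Mz [-1.18  0.39  0.16] w 0.01276368453086291
```

Request:
arm_command --commands '[[0,[0,0,0],[0,0,0.03]],[0,[0,0,0],[0,0,0.06]],[0,[0,0,0],[0,0,0.09]],[0,[0,0,0],[0,0,0.12]],[0,[0,0,0],[0,0,0.15]],[0,[0,0,0],[0,0,0.15]],[0,[0,0,0],[0,0,0.15]],[0,[0,0,0],[0,0,0.15]],[0,[0,0,0],[0,0,0.15]],[0,[0,0,0],[0,0,0.15]]]'

```text
time: 19.4
ee_pos: [0.5656, 0.1162, 0.1178]
eef_rot: [0.935, 0.354, 0.0, 0.001]
ft_force: [-0.9, -5.3, 2.9]
width: 0.0127
```

```bash
python3 - <<'E'
from st import *
s=cam("side"); S=st(); crop(s,330,150,150,110,5,"pics/s14.png")
E
```

```text
t 19.45 tcp stand mm 0.6 0.2 z 0.1178 yaw 0.7247 tiltz [ 0.001 -0.001 -1.   ] F x,y,z 5.3 -3.8 2.9 Mz [-1.32  0.18  0.74] w 0.012597424429562007
```

View pics/s14.png

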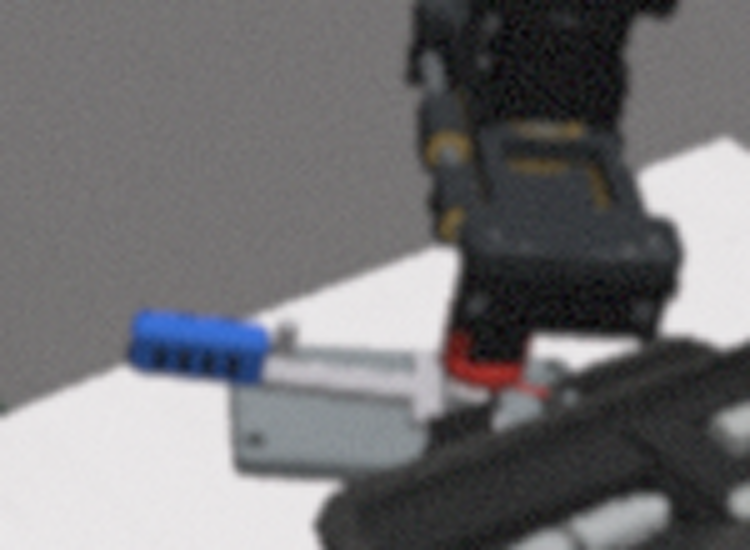

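The twisting moment is up from 0.16 to 0.74 N·m, so the stop is being met. One small further turn will confirm.

Request:
arm_command --commands '[[0,[0,0,0],[0,0,0.02]],[0,[0,0,0],[0,0,0.04]],[0,[0,0,0],[0,0,0.06]],[0,[0,0,0],[0,0,0.08]],[0,[0,0,0],[0,0,0.08]],[0,[0,0,0],[0,0,0.08]],[0,[0,0,0],[0,0,0.08]],[0,[0,0,0],[0,0,0.08]],[0,[0,0,0],[0,0,0.08]],[0,[0,0,0],[0,0,0.08]]]'

```text
time: 20.28
ee_pos: [0.5658, 0.1163, 0.1178]
eef_rot: [0.948, 0.317, 0.0, 0.0]
ft_force: [-0.3, -5.2, 2.8]
width: 0.014
```

```bash
python3 - <<'E'
from st import *
S=st()
E
```

```text
t 20.28 tcp stand mm 0.6 0.3 z 0.1178 yaw 0.6449 tiltz [ 0.001 -0.001 -1.   ] F x,y,z 3.7 -3.6 2.8 Mz [-1.17 -0.01  0.96] w 0.014026946071623287
```

The moment is now 0.96 N·m and the opening grew to 14.0 mm, so the pads are twisting on a bar that no longer turns: the nut is hard on its stop. I'll unload, open and lift.

Request:
arm_command --commands '[[0,[0,0,0],[0,0,-0.03]],[0,[0,0,0],[0,0,-0.05]],[40,[0,0,0],[0,0,-0.05]],[40,[0,0,0],[0,0,-0.05]],[40,[0,0,0],[0,0,-0.05]],[40,[0,0,0],[0,0,-0.05]],[40,[0,0,0],[0,0,-0.05]],[40,[0,0,-0.01],[0,0,-0.05]],[40,[0,0,-0.03],[0,0,-0.05]],[40,[0,0,-0.06],[0,0,-0.05]]]'

```text
time: 21.12
ee_pos: [0.5641, 0.1165, 0.177]
eef_rot: [0.941, 0.34, -0.002, -0.001]
ft_force: [1.3, -0.8, 0.3]
width: 0.0346
```

Request:
arm_command --commands '[[40,[0,0,-0.03],[0,0,0]],[40,[0,0.03,-0.06],[0,0,0]],[40,[-0.02,0.06,-0.06],[0,0,0]],[40,[-0.04,0.09,-0.06],[0,0,0]],[40,[-0.06,0.12,-0.06],[0,0,0]],[40,[-0.08,0.15,-0.06],[0,0,0]],[40,[-0.1,0.18,-0.06],[0,0,0]],[40,[-0.12,0.21,-0.06],[0,0,0]],[40,[-0.12,0.21,-0.06],[0,0,0]],[40,[-0.12,0.21,-0.06],[0,0,0]]]'

```text
time: 21.95
ee_pos: [0.607, -0.1243, 0.2383]
eef_rot: [0.941, 0.337, 0.0, 0.0]
ft_force: [1.1, 1.0, 0.1]
width: 0.0344
```

```bash
python3 - <<'E'
from st import *
t=cam("top"); s=cam("side"); st(); crop(t,165,180,100,90,7,"pics/t15.png");crop(s,340,190,120,80,6.5,"pics/s15.png")
E
```

```text
t 22.05 tcp stand mm 206.9 -123.0 z 0.2384 yaw 0.6936 tiltz [ 0.001  0.001 -1.   ] F x,y,z -0.8 -0.2 0.0 Mz [ 0.03 -0.02 -0.03] w 0.03469130725885221
```

View pics/t15.png

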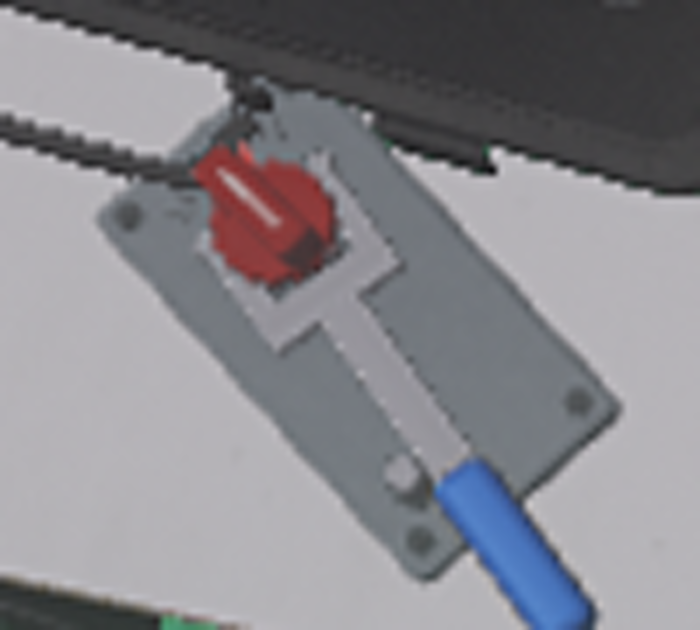

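View pics/s15.png

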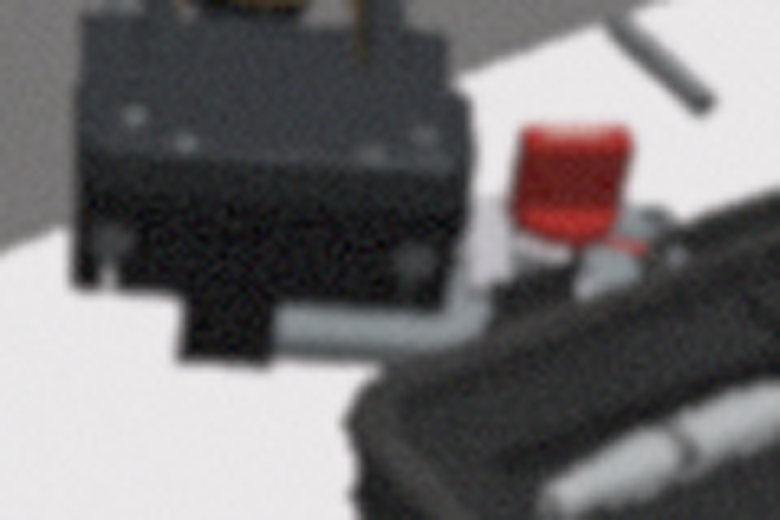

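The top view shows the bar turned (stripe from crop (222,172) to (278,225)), the shank lying against the post and the head still round the screw. Now I'll check the numbers.

```bash
python3 - <<'E'
from st import *
t=cam("top")
f=lambda p:(np.array(p,float)+.5)/7-.5+[165,180]
def cw(a,b,z,ax):
    q=plane(t,f([a,b]),z); d=(q[1]-q[0])[:2]; x,y=d@ex,d@ey
    return -np.arctan2(y,x) if ax=="x" else np.arctan2(x,y)
print("bar cw of stand x",cw((222,172),(278,225),.07,"x"))
print("shank edges cw of stand y",cw((414,447),(327,326),.024,"y"),cw((470,455),(362,298),.024,"y"))
# head rear corners, tips
P=plane(t,f([[281,352],[404,262],[322,153],[203,248]]),.024)[:,:2]
L=np.c_[(P-o)@ex,(P-o)@ey]*1e3; print(L.round(1).tolist())
r=(L[0]+L[1])/2; print("rear mid",r,"-> mouth", r+25.5*np.array([np.sin(.12),np.cos(.12)]))
print("rear edge cw of x",-np.arctan2(*(L[1]-L[0])[::-1]))
m=mask(t,"blue"); m[:, :200]=0; m[:200]=0; m[:,260:]=0
cn=max(cv2.findContours(m,0,1)[0],key=len); M=cv2.moments(cn); g=plane(t,[[M["m10"]/M["m00"],M["m01"]/M["m00"]]],.04)[0,:2]; gl=np.array([(g-o)@ex,(g-o)@ey])*1e3; print("grip",gl,"angle cw",np.arctan2(-gl[0],-gl[1]),"dist",np.hypot(*gl))
E
```

```text
bar cw of stand x 1.4904572312746767
shank edges cw of stand y 0.10265229634131345 0.12415100801519058
[[-24.2, -24.3], [18.9, -27.9], [22.3, 12.2], [-21.1, 13.7]]
rear mid [ -2.6406457  -26.09321492] -> mouth [ 0.41201558 -0.7765947 ]
rear edge cw of x 0.08205708858451782
grip [ -12.42844245 -114.95514433] angle cw 0.10769725938765544 dist 115.62504654881168
```

```bash
python3 - <<'E'
from st import *
t=cam("top")
for q,k in (((252,180),8),((243,148),7)):
    p=plane(t,[(np.array(q)+.5)/k-.5+[165,180]],.03)[0,:2]; l=np.array([(p-o)@ex,(p-o)@ey])*1e3; print("pointer",l,np.arctan2(l[0],l[1]))
st(); print(close_job())
E
```

```text
pointer [-0.07178707 28.60283088] -0.0025097836278832972
pointer [ 6.49937793 26.4130819 ] 0.2412732511119169
t 22.15 tcp stand mm 206.4 -122.5 z 0.2383 yaw 0.6952 tiltz [ 0.001  0.001 -1.   ] F x,y,z -0.3 0.5 -0.4 Mz [ 0.01 -0.   -0.01] w 0.03470503429862393
the job is handed in; nothing more can be done
None
```

The spanner is fully on the flats, the locknut is tight on its stop, and the job was handed in at about 22 s of the 48 s. The hand-in gave no verdict, so what follows is my own last checks.

- **Spanner:** I slid it along the plate until its throat met the screw (about 22 N with motion stalled). Afterwards the top view put the mouth within about 1 mm of the screw axis. The shank lies against the post, turned about 0.11 rad clockwise. The last side view had the gripper in front of the spanner, so flatness was only seen directly just before and during the nut turn.
- **Screw setting:** the red pointer reads about 0.24 rad clockwise, inside the 0.4 limit.
- **Locknut:** the bar stands 1.49 rad clockwise of the stand's x axis, which puts the nut at about 1.25 rad on the screw. The stop is at 1.2, so that agrees within a few hundredths. Near the end the turning moment rose to 0.96 N·m and the bar began to slip in the pads, as it should at a hard stop.
- **Robot:** it is clear of everything, with the measured force near zero.

Two readings disagreed slightly. The side view put the screw axis about 2.5 mm further along the stand's y than the top view, close to the stated calibration accuracy. The spanner angle (0.11) and the screw angle (0.24) differ by roughly the play of the jaws on the flats.

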